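Put the parts bin away behind the sliding guard

ROBOT

A 7-joint arm with a two-finger parallel gripper is mounted at the origin on the work surface. World frame = base frame: x ahead of the robot, y to its left, z up, the work surface at z = 0. Lengths are in m, angles in rad, forces in N, time in s.
With the tool pointing down it reaches from about 0.425 to 0.95 m from the base axis. Payload 4.7 kg.
Tool frame: the origin (TCP) lies between the finger pads; the fingertips stand 25 mm ahead of it and the grasp point (between the pads) lies 6 mm ahead of it; x points along the fingers, z is the direction in which the jaws open and shut, and the axes are right-handed (so a half turn about x gives the same grasp; the last joint's range is limited). The gripper opens to 85 mm and grips with 20 to 120 N. Pads are 22 mm wide; open, the fingers measure 114 mm over their backs; the gripper's body (76 mm by 85 mm) begins 54 mm behind the grasp point. The pads swing forward as they close: fully open they stand 13 mm farther back than shut.
Start: joints at [1.122, 0.469, -0.049, 1.532, 0.024, 1.141, -0.082], TCP at [0.275, -0.616, 0.256] pointing down, gripper open.
Joint ranges: [-2.59, 2.59], [-0.33, 1.99], [-1.39, 1.29], [0.1, 2.45], [-1.04, 4.18], [0.21, 1.99], [-2.66, 2.66]. Speed limits (rad/s): [2.57, 2.57, 3.14, 3.14, 3.14, 3.14, 3.14].

INTERFACE

Orientations are given as a 3x3 rotation matrix whose columns are the frame's x, y, z axes.
In Python, from rig import * gives the robot as it stands. Calls block until the motion is done:
- movep(position, orientation): joint-space move of the TCP to a pose.
- move_l(position, attitude=None, feed=0.15, until_force=None): straight line of the TCP; attitude=None keeps the orientation; feed is the mean speed in m/s. With until_force (N) it stops when the force on the tool has changed by that much, and returns True; else False.
- move_joints(angles): joint-space move.
- command_gripper(opening, newtons=None): finger opening in m; newtons is the grip in N (None keeps the last); returns when the fingers have stopped.
- sleep(seconds).
- inverse_kinematics(position, orientation): joint angles nearest the present ones, or None.
- sense(): the state.
- camera(name): name is "side" or "top" or "wrist"; returns (picture, depth): 420x560x3 uint8, red, green, blue; 420x560 float32, m along the optical axis (not along the pixel's ray), 0 where there is no reading.
- camera_params(name): a dict with "K" (3x3 intrinsics, pixels), "position" and "rotation" of the camera in the world; the wrist camera has in their place "tool_from_camera" (4x4, takes a point from camera to tool coordinates, whose origin is the TCP and whose axes are the tool frame's). Camera axes: x right, y down, z forward; pixel columns grow to the right and rows downward; lengths in m; the calibration is good to about 2 mm. The wrist camera is an equidistant fisheye: a pixel r from the principal point sees the ray r / f radians off the axis. A picture is of the moment at which its call begins: read the wrist's pose just before it. camera_params takes no time and is no camera call.
A pose or a line that the arm cannot do raises Unreachable and nothing moves.
- finish_job(): hands the job in, once; it reports no verdict.
The state is a dict: "time_s": time; "joint_pos": joint angles; "qd": joint speeds; "joint_efforts": joint torques, N m; "position": TCP position; "tcp_rot": TCP orientation; "wrist_force": force on the tool from outside, world axes, zero at the start; "ft_torque": the same for the moment, N m; "finger_gap": finger opening in m.
Only numpy, scipy, OpenCV 4.12 (cv2) and the standard library are available. Lean on these libraries where they do the work, as an engineer would, in place of code of your own. Each camera call takes 0.05 s, during which the arm holds its last target.

TASK

Put the blue parts bin with the red grip away in the empty bay of the clear stock case: slide the yellow-edged guard fully open by its handle, slide the bin all the way into the bay, then slide the guard fully shut in front of it. Keep the bin upright, and leave the other bin and everything else on the bench where it is.

Things in the scene. Friction and masses are not known exactly. Their poses are not given: they have to be found in the camera images.
- guard (a joint): Sliding guard of the stock case, in m: 0 = fully shut (in front of the left bay), 0.122 = fully open (end stop, in front of the right bay). It slides along the y axis of bay: towards -y to open, +y to shut. It stays where it is left and takes about 2.5 N plus a little damping to move. It is found shut or up to 30 mm ajar.
- handle (a point): Middle of the guard's black upright handle bar, 14 mm thick, 76 mm tall (30 to 106 mm above the bench; this point is at 68 mm). The bar's centre stands 35 mm in front of the guard's pane, mid-way along the guard, held by two thin stubs 30 mm above and below this point. Moves with the guard; axes as bay.
- bay (a point): Centre of the empty left bay of the stock case, at bench level. x points into the case (away from the robot), y to the left along the guard's track, z up. The bay is 114 mm wide (y -57 to +57 mm); its front edge is at x = -85 mm, the inner face of its back wall at x = +79 mm. It has no floor or sill: things slide in along the bench.
- case: Fixed clear stock case, 246 mm wide (y), 170 mm deep (x), walls 6 mm, axes as bay; origin under its centre, 60 mm right (-y) of bay. Its clear roof (104 to 110 mm above the bench) starts only 40 mm in front of the origin (x = -40 mm); the guard's rail on it is 120 mm high. The right bay (centre y = -60 mm) holds a bin behind a fixed pane.
- pane (a point): Centre of the guard's clear, yellow-edged pane, 124 mm wide (y), 8 mm thick (x), 108 mm high, its underside 6 mm above the bench. A clear flange on its top reaches 76 mm back (+x) over the roof to a black runner, up to 126 mm above the bench. When open, the guard leaves the left bay's front, and the space above it as far as the roof's edge, free. Axes as bay.
- bin_center (a point): Centre, 43 mm above its underside, of the blue parts bin with the RED grip: 140 mm long (x), 96 mm wide (y), walls 4 mm; front (-x) and side walls 55 mm high, back wall and the rear 84 mm of the sides 76 mm. About 0.45 kg; 2 to 5 N slides it. It stands loose before the case, left or right, its x axis within about 20 degrees of world x.
- bin_grip (a point): Middle of the red grip on that bin, 71 mm above its underside: the top 30 mm of an upright partition 12 mm thick (y) and 132 mm long (x) that runs along the bin's middle from end to end, its top 86 mm above the underside. On either side of it lies a 38 mm wide compartment, with stock up to 21 mm above the underside. Axes as bin_center.
- other_bin_center (a point): Centre of the other blue bin, which is the same but has a WHITE grip. Not to be moved.
- jar_center (a point): Centre of an amber jar with a white cap, 68 mm in diameter, 95 mm high. Not to be moved.
- carton_center (a point): Centre of a cardboard carton, 100 x 130 x 70 mm. Not to be moved.
- tape_center (a point): Centre of a roll of paper tape lying flat, 100 mm in diameter, 45 mm high. Not to be moved.
- driver: A screwdriver lying along its x axis on the bench. Not to be moved.
Things that resemble listed ones, but are neither listed nor needed, are in the scene too. Leave any pink look-alike of the part that bears bin_center alone.

How it is judged:
By the outcome, as a careful person would: the job done as asked, in the order asked, and still so for the second after the job is handed in, with the robot touching nothing.
It also fails if it takes over 72 s, if anything falls off the work surface, if the arm or the gripper's body presses on something with over 40 N, if the wrist force passes 120 N, or if a joint passes its speed limit or range.

## Working session

There is one attempt and no reset: what is moved stays moved. The work goes in short steps, each a Python script; the robot and the scene stay as the last script left them, time stands still between calls to the robot, and variables do not carry over. Pictures are saved under pics/ and viewed, and the job is handed in when it is done.

```bash
ls; mkdir -p pics
python3 - <<'E'
from rig import *
import cv2, numpy as np
s=sense(); print(s['time_s'],s['position'],s['tcp_rot'])
for n in ("side","top","wrist"):
    p=camera_params(n); print(n,p)
    im,d=camera(n); np.savez(f"pics/{n}0.npz",im=im,d=d); cv2.imwrite(f"pics/{n}0.png",im[:,:,::-1])
    print((d>0).mean())
E
```

```text
pics
0.0 [ 0.27487006 -0.61588234  0.25523038] [[-8.98566048e-04  9.13174102e-01  4.07568708e-01]
 [ 1.80324854e-03  4.07569690e-01 -9.13172326e-01]
 [-9.99997970e-01 -8.55979696e-05 -2.01290815e-03]]
side {'K': array([[417.88066247,   0.        , 279.26676057],
       [  0.        , 417.88066247, 207.38970081],
       [  0.        ,   0.        ,   1.        ]]), 'position': array([0.27831843, 0.95342467, 0.94467157]), 'rotation': array([[-0.97989641, -0.11062506,  0.16602745],
       [-0.19844385,  0.62624523, -0.75394758],
       [-0.0205684 , -0.77173765, -0.63560832]])}
0.9961904761904762
top {'K': array([[471.90747435,   0.        , 281.61483915],
       [  0.        , 471.90747435, 210.90331491],
       [  0.        ,   0.        ,   1.        ]]), 'position': array([ 0.30063179, -0.04092079,  1.38034622]), 'rotation': array([[ 0.01880984, -0.98442379,  0.17480274],
       [-0.99963289, -0.02192661, -0.01591589],
       [ 0.01950081, -0.1744392 , -0.98447483]])}
0.9960841836734694
wrist {'K': array([[325.1922621 ,   0.        , 284.47649662],
       [  0.        , 325.1922621 , 206.81356802],
       [  0.        ,   0.        ,   1.        ]]), 'tool_from_camera': array([[-7.67835209e-04, -2.86049645e-01,  9.58214491e-01,
        -1.16520599e-01],
       [-1.06608558e-03, -9.58213995e-01, -2.86050351e-01,
         7.27320710e-02],
       [ 9.99999137e-01, -1.24117818e-03,  4.30797042e-04,
        -5.84076493e-04],
       [ 0.00000000e+00,  0.00000000e+00,  0.00000000e+00,
         1.00000000e+00]])}
0.992482993197279
```

View pics/side0.png

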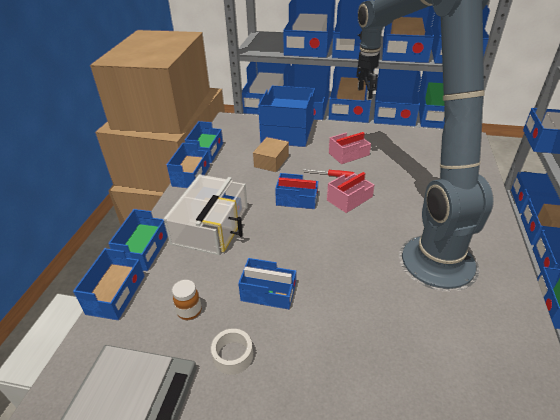

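View pics/top0.png

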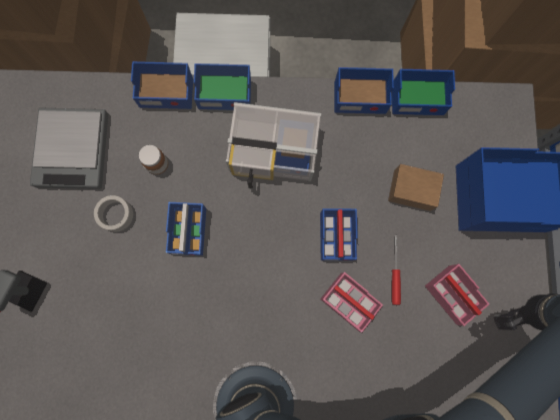

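View pics/wrist0.png

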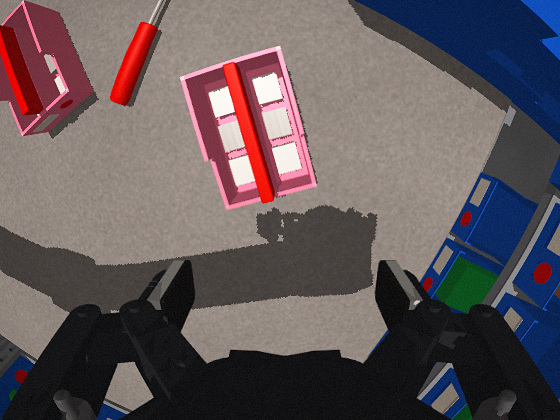

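The target bin, the blue one with the red grip, is at top px (340,235). The case is at (275,142), with the guard's yellow edges near (252,160) and the black handle at (252,180). The pink look-alikes are at (352,300) and (460,295).

Run:
```python
import cv2, numpy as np
a=np.load("pics/top0.npz"); im=a['im'][:,:,::-1]
c=im[95:275,210:430]; cv2.imwrite("pics/topcrop.png",cv2.resize(c,None,fx=3.3,fy=3.3,interpolation=cv2.INTER_CUBIC))
a=np.load("pics/side0.npz"); im=a['im'][:,:,::-1]
c=im[160:260,150:390]; cv2.imwrite("pics/sidecrop.png",cv2.resize(c,None,fx=3.3,fy=3.3,interpolation=cv2.INTER_CUBIC))
```

```text
(no output)
```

View pics/topcrop.png

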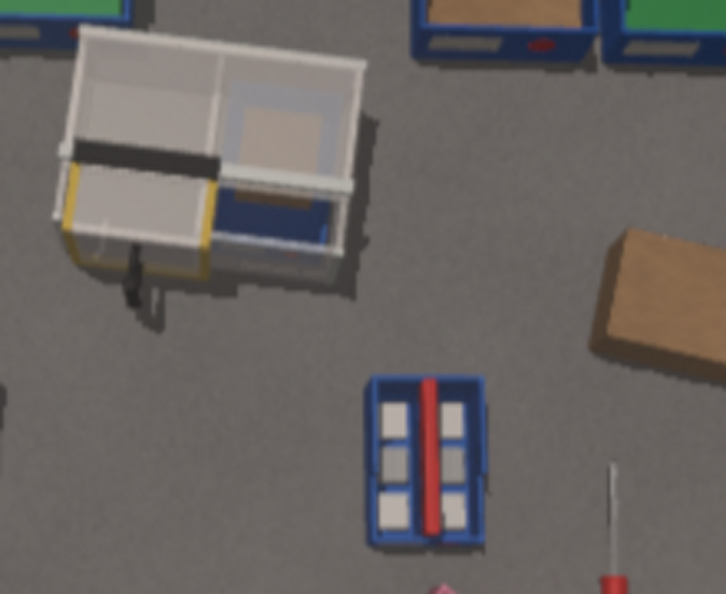

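View pics/sidecrop.png

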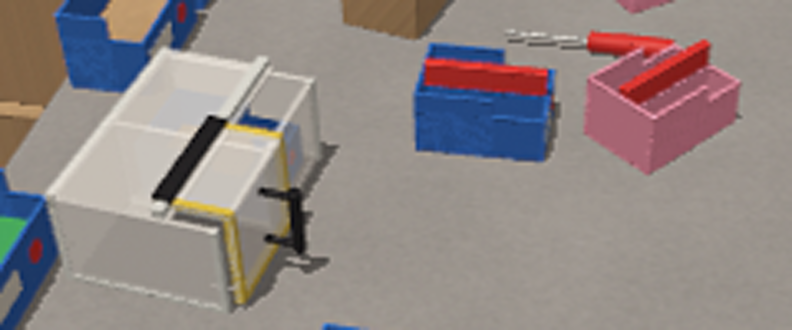

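The case is turned a few degrees clockwise. The guard is close to shut, with its handle at crop px (133,285). Next I'll turn pixels into points.

```bash
cat > h.py <<'E'
import numpy as np, cv2
def pt(P,d,u,v):
    K=P['K']; z=d[int(round(v)),int(round(u))]
    r=np.array([(u-K[0,2])/K[0,0],(v-K[1,2])/K[1,1],1.])
    return P['position']+P['rotation']@(r*z)
def ray(P,u,v):
    K=P['K']; r=np.array([(u-K[0,2])/K[0,0],(v-K[1,2])/K[1,1],1.]); return P['rotation']@r
def onz(P,u,v,z):
    r=ray(P,u,v); return P['position']+r*(z-P['position'][2])/r[2]
def cloud(P,d):
    K=P['K']; v,u=np.mgrid[:d.shape[0],:d.shape[1]]
    c=np.stack([(u-K[0,2])/K[0,0]*d,(v-K[1,2])/K[1,1]*d,d],-1)
    return P['position']+c@P['rotation'].T
E
python3 - <<'E'
from rig import *
from h import *
P=camera_params("top"); a=np.load("pics/top0.npz"); im,d=a['im'],a['d']
C=cloud(P,d); np.set_printoptions(precision=3,suppress=True)
f=lambda x,y:(210+x/3.3,95+y/3.3)
for n,x,y in [("backL",82,30),("backR",363,65),("backMid",220,50),("rail/runner",150,157),("roofL",150,100),("roofR",280,120),("flange",140,200),("handletop",136,260),("handle2",133,285),("frontR",335,250),("grip a",430,385),("grip b",430,530),("rail R",350,185),("railL",65,150)]:
    u,v=f(x,y); print(n,(round(u,1),round(v,1)),pt(P,d,u,v),onz(P,u,v,0.110))
hsv=cv2.cvtColor(im,cv2.COLOR_RGB2HSV)
H,S,V=cv2.split(hsv)
# red grip
m=((H<8)|(H>172))&(S>150)&(V>80); m[:, :300]=0
n,l,st,ce=cv2.connectedComponentsWithStats(m.astype(np.uint8))
for i in range(1,n):
    if st[i,4]>20:
        q=C[l==i]; r=cv2.minAreaRect(np.argwhere(l==i)[:,::-1].astype(np.float32)); print(st[i],ce[i],q.mean(0),np.median(q[:,2]),r)
# yellow
m=(H>15)&(H<35)&(S>120)&(V>100); m[:100]=0
ys=np.argwhere(m); print(len(ys)); 
for name,mm in (("y",m),):
    n,l,st,ce=cv2.connectedComponentsWithStats(mm.astype(np.uint8))
    for i in range(1,n):
        if st[i,4]>8: print(st[i],ce[i],np.median(C[l==i],0))
E
```

```text
backL (234.8, 104.1) [0.832 0.077 0.11 ] [0.832 0.077 0.11 ]
backR (320.0, 114.7) [ 0.807 -0.165  0.108] [ 0.806 -0.165  0.11 ]
backMid (276.7, 110.2) [ 0.818 -0.042  0.107] [ 0.817 -0.042  0.11 ]
rail/runner (255.5, 142.6) [0.713 0.015 0.127] [0.719 0.016 0.11 ]
roofL (255.5, 125.3) [0.77  0.017 0.111] [0.77  0.017 0.11 ]
roofR (294.8, 131.4) [ 0.755 -0.095  0.109] [ 0.755 -0.094  0.11 ]
flange (252.4, 155.6) [0.678 0.022 0.12 ] [0.681 0.023 0.11 ]
handletop (251.2, 173.8) [0.631 0.025 0.103] [0.629 0.025 0.11 ]
handle2 (250.3, 181.4) [0.608 0.027 0.106] [0.607 0.027 0.11 ]
frontR (311.5, 170.8) [ 0.643 -0.143  0.105] [ 0.641 -0.142  0.11 ]
grip a (340.3, 211.7) [ 0.532 -0.226  0.087] [ 0.528 -0.222  0.11 ]
grip b (340.3, 255.6) [ 0.409 -0.226  0.085] [ 0.407 -0.222  0.11 ]
rail R (316.1, 151.1) [ 0.695 -0.154  0.12 ] [ 0.699 -0.155  0.11 ]
railL (229.7, 140.5) [0.719 0.086 0.124] [0.723 0.088 0.11 ]
[338 210   5  47 189] [340.021 232.952] [ 0.471 -0.224  0.094] 0.08656823550643278 ((340.0, 233.0), (46.0, 4.0), 90.0)
[392 270   8  34 258] [395.663 286.93 ] [ 0.329 -0.392  0.024] 0.02423836364547982 ((395.5, 286.5), (33.0, 7.0), 90.0)
[447 276  34  39 224] [463.625 295.241] [ 0.309 -0.562  0.085] 0.08528208093923817 ((463.1637878417969, 294.78448486328125), (49.5613899230957, 5.3437042236328125), 49.76364517211914)
[335 286  39  33 183] [353.809 302.344] [ 0.284 -0.262  0.086] 0.08594574218240103 ((353.7772216796875, 302.27227783203125), (48.40751266479492, 3.9401466846466064), 39.28940963745117)
281
[229 144   5  22  50] [231.06 154.42] [0.679 0.081 0.121]
[271 150   5  21  48] [272.854 160.271] [ 0.666 -0.035  0.121]
[177 212   4   9  35] [178.543 216.114] [0.52  0.237 0.02 ]
[195 212   5  10  42] [196.786 216.643] [0.52  0.183 0.02 ]
[173 239   6  10  52] [175.519 243.154] [0.441 0.241 0.02 ]
[193 240   6  10  54] [195.37  244.056] [0.439 0.184 0.02 ]
```

Depth readings come back on the clear surfaces too, so I'll fit the case, bin and handle from the depth-derived heights.

Run:
```python
from rig import *
from h import *
np.set_printoptions(precision=4,suppress=True)
P=camera_params("top"); a=np.load("pics/top0.npz"); im,d=a['im'],a['d']
C=cloud(P,d); X,Y,Z=C[...,0],C[...,1],C[...,2]
# roof/wall tops
m=(X>0.6)&(X<0.87)&(Y>-0.2)&(Y<0.12)&(Z>0.100)&(Z<0.135)
n,l,st,ce=cv2.connectedComponentsWithStats(m.astype(np.uint8)); i=1+np.argmax(st[1:,4]); q=C[l==i]
print(st[i], cv2.minAreaRect(q[:,:2].astype(np.float32)))
# back edge & left/right edges by extremes at the roof height
r=q[(q[:,2]<0.115)&(q[:,0]>0.70)]
print("roof",len(r),cv2.minAreaRect(r[:,:2].astype(np.float32)))
# back edge line: for each column, the max-x point
u=np.argwhere((l==i))
cols=sorted(set(u[:,1])); B=[]
for c in cols:
    v=u[u[:,1]==c][:,0].min(); B.append(onz(P,c,v-0.5,0.110)[:2])
B=np.array(B[5:-5]); k=np.polyfit(B[:,1],B[:,0],1); print("back edge slope",k,np.degrees(np.arctan(k[0])), np.std(B[:,0]-np.polyval(k,B[:,1])))
# handle top
hs=cv2.cvtColor(im,cv2.COLOR_RGB2HSV)
m=(hs[...,2]<70)&(abs(Z-0.106)<0.004)&(X>0.58)&(X<0.64)&(abs(Y-0.025)<0.04)
print("handle top",m.sum(),np.argwhere(m)[:,::-1].mean(0),C[m].mean(0))
m=(Z>0.012)&(Z<0.13)&(abs(X-0.47)<0.1)&(abs(Y+0.224)<0.09)
zz=C[m&(Z>0.05)&(hs[...,0]>100)&(hs[...,0]<130)]; print("bin rim",cv2.minAreaRect(zz[:,:2].astype(np.float32)))
m=((hs[...,0]<8)|(hs[...,0]>172))&(hs[...,1]>150)&(abs(X-0.47)<0.09)&(abs(Y+0.224)<0.06)&(Z<0.1)
uv=np.argwhere(m)[:,::-1]; g=np.array([onz(P,u,v,0.086)[:2] for u,v in uv]); 
k=np.polyfit(g[:,0],g[:,1],1); print("grip",g.mean(0),g.min(0),g.max(0),"yaw deg",np.degrees(np.arctan(k[0])))
# side camera cross-check
P=camera_params("side"); a=np.load("pics/side0.npz"); im,d=a['im'],a['d']; C=cloud(P,d); X,Y,Z=C[...,0],C[...,1],C[...,2]
hs=cv2.cvtColor(im,cv2.COLOR_RGB2HSV)
m=((hs[...,0]<8)|(hs[...,0]>172))&(hs[...,1]>150)&(abs(X-0.47)<0.09)&(abs(Y+0.224)<0.06)&(Z>0.05)
q=C[m]; k=np.polyfit(q[:,0],q[:,1],1); print("side grip",q.mean(0),q.min(0),q.max(0),np.degrees(np.arctan(k[0])))
m=(X>0.6)&(X<0.87)&(Y>-0.2)&(Y<0.12)&(Z>0.104)&(Z<0.114); print("side roof",cv2.minAreaRect(C[m][:,:2].astype(np.float32)))
m=(hs[...,2]<70)&(X>0.58)&(X<0.625)&(abs(Y-0.025)<0.04)&(Z>0.025)&(Z<0.11); q=C[m]; print("side handle",len(q),q.mean(0),q.min(0),q.max(0))
```

```text
[ 226  102   95   82 4926] ((0.7130269408226013, -0.03159920871257782), (0.2477610558271408, 0.2296127825975418), 84.03990173339844)
roof 2977 ((0.7593957185745239, -0.03655880689620972), (0.25022393465042114, 0.13760800659656525), 85.429931640625)
back edge slope [0.0695 0.8278] 3.9757863657501775 0.008341761023088866
handle top 27 [249.3704 178.0741] [0.6175 0.0297 0.1054]
bin rim ((0.4750325381755829, -0.22507429122924805), (0.14074595272541046, 0.096808522939682), 1.460152268409729)
grip [ 0.4722 -0.2248] [ 0.4082 -0.2303] [ 0.5367 -0.2192] yaw deg 1.5053322642002671
side grip [ 0.4714 -0.2219  0.075 ] [ 0.4067 -0.2342  0.0565] [ 0.5368 -0.2146  0.09  ] 1.1364173482149282
side roof ((0.7107982635498047, -0.03350174427032471), (0.25583750009536743, 0.2289469838142395), 84.28076171875)
side handle 93 [0.6111 0.0332 0.0735] [0.6023 0.0215 0.0367] [0.625  0.0401 0.1082]
```

```bash
cat >> h.py <<'E'
def Rt(yaw,tilt=0.,flip=False):
    """tool x down, tilted forward by tilt; jaw z along yawed +y"""
    c,s=np.cos(yaw),np.sin(yaw); Rz=np.array([[c,-s,0],[s,c,0],[0,0,1.]])
    x=np.array([np.sin(tilt),0,-np.cos(tilt)]); z=np.array([0,1.,0]) * (-1 if flip else 1); y=np.cross(z,x)
    return Rz@np.stack([x,y,z],1)
def wcloud(P,d,pos,R):
    """fisheye depth (along the axis) -> world points"""
    K=P['K']; v,u=np.mgrid[:d.shape[0],:d.shape[1]]
    a=(u-K[0,2])/K[0,0]; b=(v-K[1,2])/K[1,1]; th=np.hypot(a,b)+1e-9; k=np.tan(np.minimum(th,1.5))/th
    c=np.stack([a*k*d,b*k*d,d],-1); T=P['tool_from_camera']
    return pos+(c@T[:3,:3].T+T[:3,3])@R.T
E
python3 - <<'E'
from rig import *
from h import *
np.set_printoptions(precision=3,suppress=True)
for f in (False,True):
    for p,t in (((0.60,-0.03,0.30),0),((0.608,0.03,0.086),0),((0.59,-0.1,0.086),0),((0.64,0.03,0.08),np.radians(30)),((0.42,-0.225,0.08),0)):
        q=inverse_kinematics(np.array(p),Rt(np.radians(-6),t,f)); print(f,p,q)
E
```

```text
False (0.6, -0.03, 0.3) [ 0.557  0.417 -0.784  1.63   0.309  1.223  1.175]
False (0.608, 0.03, 0.086) [ 0.43   0.691 -0.778  1.81   0.609  0.898  0.836]
False (0.59, -0.1, 0.086) [ 0.581  0.639 -0.668  1.839  0.517  0.844  1.121]
False (0.64, 0.03, 0.08) [ 0.019  0.508 -0.24   2.103  1.463  0.249 -0.09 ]
False (0.42, -0.225, 0.08) [ 0.913  0.476 -0.63   2.125  0.448  0.672  1.444]
True (0.6, -0.03, 0.3) [ 0.248  0.336 -0.35   1.647  0.123  1.179 -1.806]
True (0.608, 0.03, 0.086) [ 0.074  0.568 -0.262  1.832  0.202  0.768 -1.969]
True (0.59, -0.1, 0.086) [ 0.217  0.545 -0.16   1.861  0.122  0.744 -1.686]
True (0.64, 0.03, 0.08) None
True (0.42, -0.225, 0.08) [ 0.498  0.401 -0.115  2.148  0.08   0.596 -1.35 ]
```

Run:
```python
from rig import *
from h import *
np.set_printoptions(precision=4,suppress=True)
movep(np.array([0.58,-0.03,0.30]),Rt(np.radians(-6)))
sleep(0.2)
s=sense(); im,d=camera("wrist"); print(s['time_s'],s['position'])
np.savez("pics/w1.npz",im=im,d=d,pos=s['position'],R=s['tcp_rot']); cv2.imwrite("pics/w1.png",im[:,:,::-1])
```

```text
2.7083 [ 0.58   -0.0307  0.2999]
```

View pics/w1.png

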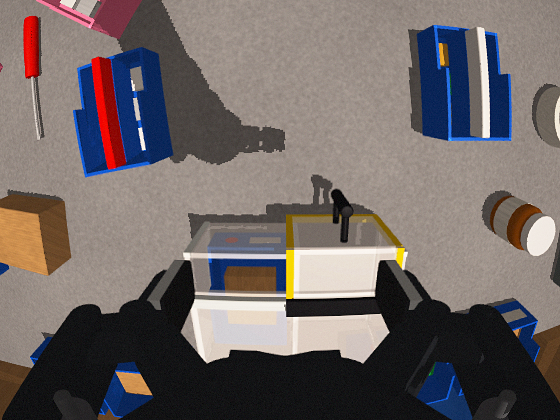

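The wrist view shows the guard with yellow edges at px (290–400, 215–300), the handle's upper end at (338,195), the right bay's bin at (235,270) and the target bin at (125,110).

Run:
```python
from rig import *
from h import *
np.set_printoptions(precision=4,suppress=True)
a=np.load("pics/w1.npz"); im,d=a['im'],a['d']; P=camera_params("wrist")
C=wcloud(P,d,a['pos'],a['R']); X,Y,Z=C[...,0],C[...,1],C[...,2]
print("bench z",np.median(Z[50:150,300:400]))
hs=cv2.cvtColor(im,cv2.COLOR_RGB2HSV)
ye=(hs[...,0]>20)&(hs[...,0]<35)&(hs[...,1]>150)&(hs[...,2]>100)&(X>0.6)&(X<0.75)
q=C[ye]; print("yellow",len(q),q.min(0),q.max(0))
t=q[(q[:,2]>0.108)&(q[:,2]<0.125)]
print("yellow top",len(t)); ym=(t[:,1].max()+t[:,1].min())/2
for s,nm in ((t[t[:,1]>ym+0.02],"L"),(t[t[:,1]<ym-0.02],"R")):
    k=np.polyfit(s[:,0],s[:,1],1); print(nm,len(s),s.mean(0),s.min(0),s.max(0),"yaw",np.degrees(np.arctan(k[0])))
print("minAreaRect yellow top",cv2.minAreaRect(t[:,:2].astype(np.float32)))
bk=(hs[...,2]<60)&(X>0.58)&(X<0.66)&(abs(Y-0.03)<0.04)&(Z>0.02)&(Z<0.115)
q=C[bk]; print("black",len(q),q.min(0),q.max(0))
for lo,hi in ((0.1,0.112),(0.085,0.1),(0.05,0.085)):
    w=q[(q[:,2]>lo)&(q[:,2]<hi)]; print(lo,len(w),w.mean(0) if len(w) else '',w.min(0) if len(w) else '',w.max(0) if len(w) else '')
# case: front edge of the walls/fixed pane
cs=(X>0.55)&(X<0.9)&(abs(Y+0.03)<0.16)&(Z>0.1)&(Z<0.13)
print("case pts",cv2.minAreaRect(C[cs&~bk][:,:2].astype(np.float32)))
# front edge per column
out=[]
for c in range(190,400,10):
    v=np.argwhere(cs[:,c]&~bk[:,c])
    if len(v): p=C[v[0,0],c]; out.append(p)
out=np.array(out); print(out)
```

```text
bench z -0.0011045326898860564
yellow 1074 [ 0.6388 -0.0413 -0.0018] [0.6979 0.1067 0.121 ]
yellow top 530
L 122 [0.6609 0.0831 0.1183] [0.6516 0.0783 0.1095] [0.6762 0.0877 0.1204] yaw -1.1972185911015663
R 408 [ 0.6666 -0.0346  0.1189] [ 0.6389 -0.0413  0.1081] [ 0.6979 -0.0281  0.121 ] yaw -5.998626484757445
minAreaRect yellow top ((0.674587607383728, 0.023207731544971466), (0.12383753806352615, 0.05923923850059509), 83.96529388427734)
black 620 [0.6041 0.0222 0.0319] [0.6469 0.0366 0.1066]
0.1 265 [0.6208 0.0282 0.1027] [0.6044 0.0224 0.1   ] [0.6469 0.0366 0.1066]
0.085 111 [0.6196 0.0267 0.096 ] [0.6044 0.0222 0.0852] [0.6461 0.0345 0.1   ]
0.05 102 [0.6066 0.0273 0.0679] [0.6042 0.0233 0.0507] [0.6145 0.0338 0.085 ]
case pts ((0.7052649855613708, -0.031485795974731445), (0.2490202933549881, 0.20868626236915588), 84.0256576538086)
[[ 0.6427 -0.1416  0.1008]
 [ 0.6426 -0.13    0.1004]
 [ 0.6446 -0.1188  0.1006]
 [ 0.6455 -0.1076  0.1008]
 [ 0.6476 -0.0968  0.101 ]
 [ 0.6477 -0.0859  0.1001]
 [ 0.6495 -0.0751  0.1012]
 [ 0.6503 -0.0643  0.1015]
 [ 0.6519 -0.0538  0.1005]
 [ 0.6526 -0.0431  0.1014]
 [ 0.6398 -0.0311  0.1016]
 [ 0.6415 -0.0206  0.1003]
 [ 0.6427 -0.0103  0.1029]
 [ 0.6439  0.0004  0.1002]
 [ 0.6452  0.0111  0.1002]
 [ 0.6138  0.0228  0.104 ]
 [ 0.6172  0.0332  0.1037]
 [ 0.6488  0.0435  0.1008]
 [ 0.649   0.0546  0.1011]
 [ 0.6506  0.066   0.1006]
 [ 0.6522  0.0768  0.1029]]
```

Case yaw is −6°, the bay centre is at about (0.742, 0.025), the guard is about 9 mm ajar and the handle is at case-axis coordinates (0.605, 0.093). Next I'll open the guard.

```bash
cat >> h.py <<'E'
YAW=np.radians(-6.0); ex=np.array([np.cos(YAW),np.sin(YAW),0]); ey=np.array([-np.sin(YAW),np.cos(YAW),0])
BX,BY=0.7355,0.1024   # bay centre in case-axis coordinates
def W(bx,by,z): return (BX+bx)*ex+(BY+by)*ey+np.array([0,0,z])
def B(p): return np.array([p@ex-BX,p@ey-BY,p[2]])
def snap(name,fn):
    import rig
    s=rig.sense(); im,d=rig.camera(name); np.savez(f"pics/{fn}.npz",im=im,d=d,pos=s['position'],R=s['tcp_rot']); cv2.imwrite(f"pics/{fn}.png",im[:,:,::-1])
E
python3 - <<'E'
from rig import *
from h import *
np.set_printoptions(precision=4,suppress=True)
R=Rt(YAW); h=(0.605-BX,0.093-BY)
command_gripper(0.05,25)
movep(W(*h,0.20),R)
print(move_l(W(*h,0.086),R,feed=0.12,until_force=10), B(sense()['position']))
command_gripper(0.0,25); s=sense(); print("gap",s['finger_gap'],s['wrist_force'])
r=move_l(W(h[0],-0.122-0.008,0.086),R,feed=0.08,until_force=14)
s=sense(); print(r,B(s['position']),s['wrist_force'],s['finger_gap'],s['time_s'])
E
```

```text
False [-0.1299 -0.0091  0.0869]
gap 0.01326443559928143 [-0.0529  0.8894  3.6242]
True [-0.1303 -0.1209  0.0866] [-0.2319  0.0781  3.1509] 0.013468127414689224 6.5667
```

Run:
```python
from rig import *
from h import *
np.set_printoptions(precision=4,suppress=True)
R=Rt(YAW); p=B(sense()['position'])
r=move_l(W(p[0],p[1]-0.01,p[2]),R,feed=0.04,until_force=18)
s=sense(); print(r,B(s['position']),s['wrist_force']); q=B(s['position'])
command_gripper(0.05); 
move_l(W(q[0],q[1],0.20),R,feed=0.2)
movep(W(-0.20,-0.06,0.30),R); sleep(0.1)
snap("wrist","w2"); snap("top","t2"); snap("side","s2"); print(sense()['time_s'])
```

```text
True [-0.1303 -0.1209  0.0867] [0.7172 1.6214 2.6737]
8.8583
```

View pics/w2.png

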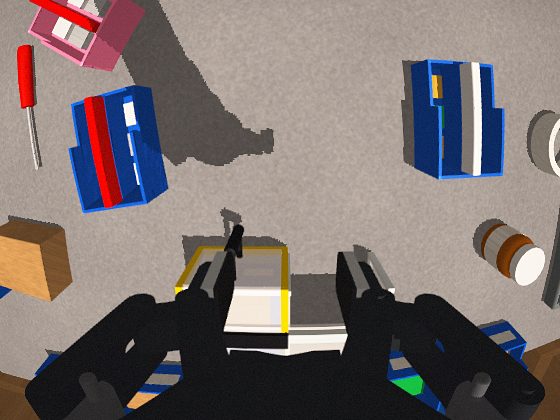

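View pics/s2.png

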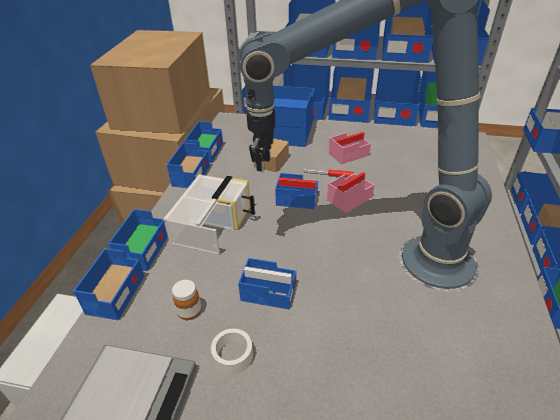

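The guard is at its end stop, and the left bay at px (320,300) is open. Before grasping, I'll refine the bay walls and bin pose from this view.

Run:
```python
from rig import *
from h import *
np.set_printoptions(precision=4,suppress=True)
a=np.load("pics/w2.npz"); im,d=a['im'],a['d']; P=camera_params("wrist")
C=wcloud(P,d,a['pos'],a['R']); X,Y,Z=C[...,0],C[...,1],C[...,2]
hs=cv2.cvtColor(im,cv2.COLOR_RGB2HSV)
bx=C@ex-BX; by=C@ey-BY
red=((hs[...,0]<8)|(hs[...,0]>172))&(hs[...,1]>150)&(abs(X-0.47)<0.09)&(abs(Y+0.224)<0.06)&(Z>0.08)
q=C[red]; print("grip top",len(q),q.mean(0),cv2.minAreaRect(q[:,:2].astype(np.float32)))
ye=(hs[...,0]>20)&(hs[...,0]<35)&(hs[...,1]>150)&(Z>0.116)&(Z<0.123)&(X>0.6); q=np.stack([bx[ye],by[ye]],1); print("yellow",q.min(0),q.max(0))
# bay floor visible at bench: y range at several bx
for x0 in (-0.08,-0.07,-0.06,-0.05):
    m=(abs(bx-x0)<0.003)&(abs(Z)<0.006)&(abs(by)<0.075); print("floor",x0,m.sum(),by[m].min() if m.any() else'',by[m].max() if m.any() else'')
m=(bx>-0.085)&(bx<-0.045)&(by>0.04)&(by<0.08)&(Z>0.1)&(Z<0.114); print("left wall top",m.sum(),by[m].min() if m.any() else '',by[m].max() if m.any() else '', bx[m].min() if m.any() else '')
b=np.load("pics/t2.npz"); P=camera_params("top"); C=cloud(P,b['d']); bx=C@ex-BX; by=C@ey-BY; Z=C[...,2]
m=(bx>-0.085)&(bx<-0.045)&(by>0.04)&(by<0.08)&(Z>0.1)&(Z<0.114); print("T left wall top",m.sum(),by[m].min(),by[m].max(),bx[m].min())
for x0 in (-0.08,-0.07,-0.06,-0.05):
    m=(abs(bx-x0)<0.003)&(abs(Z)<0.006)&(abs(by)<0.075); print("T floor",x0,m.sum(),by[m].min() if m.any() else'',by[m].max() if m.any() else'')
```

```text
grip top 1081 [ 0.4734 -0.2244  0.0844] ((0.47366756200790405, -0.22547806799411774), (0.13106560707092285, 0.013482782989740372), 1.0594369173049927)
yellow [-0.0962 -0.183 ] [-0.0368 -0.0588]
floor -0.08 273 -0.057717065123003446 0.07492692663173191
floor -0.07 229 -0.0548869016612828 0.07495903733587904
floor -0.06 175 -0.05487260797456683 0.011440356359391265
floor -0.05 159 -0.05340666250073761 0.010643547663079109
left wall top 35 0.05584075457281408 0.06432980010698693 -0.08349040153893184
T left wall top 31 0.0578965761826712 0.06437887284467773 -0.08325216334033358
T floor -0.08 13 0.049487472825223186 0.07345632160991562
T floor -0.07 4 0.053568994884148 0.07464795694752523
T floor -0.06 3 0.05800538819185151 0.05824143560559637
T floor -0.05 0
```

```bash
sed -i 's/BX,BY=0.7355,0.1024/BX,BY=0.7355,0.1034/' h.py
python3 - <<'E'
from rig import *
from h import *
np.set_printoptions(precision=4,suppress=True)
y0=np.radians(1.3); R=Rt(y0); c=np.array([0.4728,-0.2248,0])
z=np.array([0,0,1.])
command_gripper(0.036,60)
movep(c+0.17*z,R)
print(move_l(c+0.078*z,R,feed=0.1,until_force=8),sense()['position'])
command_gripper(0.0,60); s=sense(); print("gap",s['finger_gap'],s['wrist_force'])
f0=s['wrist_force'][2]
move_l(c+0.090*z,R,feed=0.05); s=sense(); print(s['finger_gap'],s['wrist_force'])
R2=Rt(YAW)
move_l(W(-0.25,0,0.090),R2,feed=0.12)
move_l(W(-0.19,0,0.090),R2,feed=0.1)
print(move_l(W(-0.19,0,0.0782),R2,feed=0.04,until_force=8)); sleep(0.1)
snap("wrist","w3"); snap("top","t3"); snap("side","s3"); s=sense(); print(s['time_s'],s['wrist_force'],B(s['position']),s['finger_gap'])
E
```

```text
False [ 0.4734 -0.2249  0.0786]
gap 0.011024545448962935 [ 0.219  -2.6057  3.1616]
0.010962902765184617 [ 0.3789  0.3734 -3.2994]
True
15.7417 [ 0.5335 -0.1558  5.8981] [-0.1905 -0.0002  0.0784] 0.01072511678344225
```

View pics/w3.png

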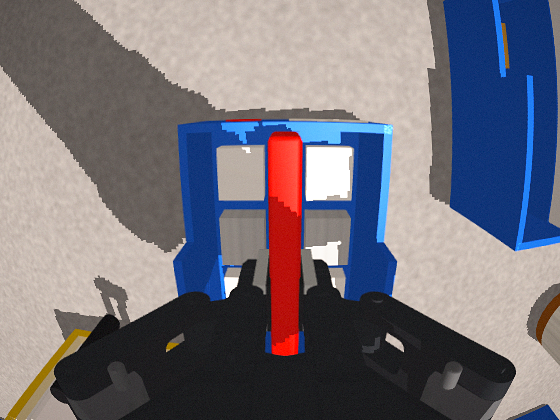

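View pics/s3.png

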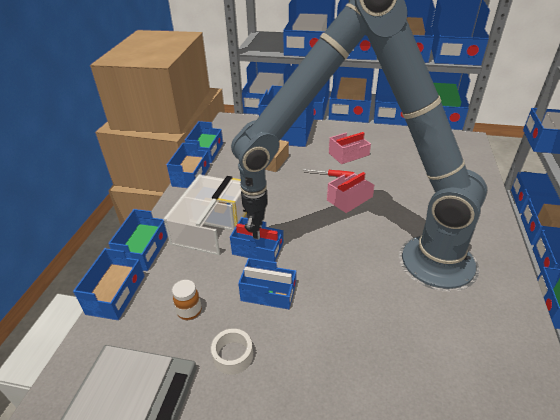

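The bin stands upright in front of the bay, square to it. I'll slide it partly in, then regrasp near the front with the tool tilted, after checking that the arm can reach.

Run:
```python
from rig import *
from h import *
np.set_printoptions(precision=4,suppress=True)
r=move_l(W(-0.09,0,0.0786),Rt(YAW),feed=0.06,until_force=20); s=sense(); print(r,B(s['position']),s['wrist_force'],s['finger_gap'],s['time_s'])
for t in (15,20,25,30,35):
    R=Rt(YAW,np.radians(t)); tx=R[:,0]
    for g in (W(-0.147,0,0.073),W(-0.045,0,0.073)):
        print(t,inverse_kinematics(g-0.006*tx,R),inverse_kinematics(g-0.09*tx,R))
```

```text
True [-0.1902 -0.0002  0.0787] [-2.1116 -0.2965  4.7075] 0.011326201433856492 16.1333
15 [ 0.213   0.5253 -0.494   2.0285  0.7216  0.4894  0.6548] [ 0.3343  0.3925 -0.6403  2.0159  0.5629  0.6258  0.7946]
15 [ 0.2392  0.6566 -0.5166  1.7889  0.6862  0.607   0.7802] [ 0.3077  0.5375 -0.6081  1.788   0.5838  0.7215  0.8622]
20 [ 0.1137  0.489  -0.3757  2.0906  0.8511  0.3671  0.5046] [ 0.2823  0.3493 -0.5825  2.0917  0.6637  0.5096  0.6792]
20 [ 0.1871  0.6219 -0.4434  1.8533  0.7801  0.4856  0.6697] [ 0.2765  0.4947 -0.5623  1.8693  0.6631  0.5979  0.7696]
25 [-0.0709  0.4573 -0.1598  2.1558  1.0607  0.2265  0.2591] [ 0.1817  0.3086 -0.4751  2.1684  0.8215  0.3934  0.5004]
25 [ 0.0927  0.5878 -0.3193  1.9178  0.9067  0.3539  0.5141] [ 0.2144  0.4538 -0.483   1.9496  0.7775  0.4719  0.6361]
30 [ 0.0562  0.4731 -0.3309  2.2008  1.6514  0.3011 -0.3124] [-0.0259  0.2714 -0.2542  2.2489  1.0914  0.2757  0.1988]
30 [ 0.0304  0.5718 -0.2448  1.9775  1.2486  0.2681  0.1538] [ 0.0914  0.4148 -0.3355  2.0304  0.9537  0.3399  0.4299]
35 [ 0.1269  0.4961 -0.4333  2.2464  1.9889  0.4095 -0.636 ] [-0.0991  0.2662 -0.1962  2.3198  1.6465  0.2654 -0.3772]
35 [ 0.1074  0.5866 -0.3544  2.0253  1.7428  0.3326 -0.3137] [ 0.0031  0.3979 -0.2408  2.1057  1.3828  0.2654 -0.0211]
```

The slide stopped at once because the bin was pressed onto the bench. I'll unload it by about 2 mm and retry.

Run:
```python
from rig import *
from h import *
np.set_printoptions(precision=4,suppress=True)
R=Rt(YAW)
move_l(W(-0.19,0,0.0815),R,feed=0.03); s=sense(); print(B(s['position']),s['wrist_force'])
r=move_l(W(-0.09,0,0.0815),R,feed=0.07,until_force=20); s=sense(); print(r,B(s['position']),s['wrist_force'],s['finger_gap'],s['time_s'])
```

```text
[-0.1907 -0.0003  0.081 ] [-0.1009 -0.3423 -3.5666]
False [-0.0905  0.0001  0.0815] [-0.7473  0.6776 -3.8438] 0.011062797588859582 17.975
```

Run:
```python
from rig import *
from h import *
np.set_printoptions(precision=4,suppress=True)
R=Rt(YAW)
print(move_l(W(-0.09,0,0.0770),R,feed=0.02,until_force=4),B(sense()['position']))
command_gripper(0.036,60)
move_l(W(-0.09,0,0.16),R,feed=0.15)
Rt2=Rt(YAW,np.radians(20)); tx=Rt2[:,0]
g=W(-0.0905-0.056,0,0.073)
movep(g-0.10*tx,Rt2)
sleep(0.1); snap("wrist","w4"); snap("side","s4"); s=sense(); print(s['time_s'])
a=np.load("pics/w4.npz"); im,d=a['im'],a['d']; P=camera_params("wrist")
C=wcloud(P,d,a['pos'],a['R']); hs=cv2.cvtColor(im,cv2.COLOR_RGB2HSV); bx=C@ex-BX; by=C@ey-BY; Z=C[...,2]
red=((hs[...,0]<8)|(hs[...,0]>172))&(hs[...,1]>150)&(abs(bx+0.09)<0.09)&(abs(by)<0.03)&(Z>0.08)&(Z<0.1)
q=np.stack([bx[red],by[red]],1); print("grip",len(q),q.min(0),q.max(0),q.mean(0),cv2.minAreaRect(q.astype(np.float32)))
```

```text
True [-0.0898  0.0004  0.0785]
20.0333
grip 1720 [-0.1564 -0.0054] [-0.0253  0.0066] [-0.1047  0.0006] ((-0.09085927903652191, 0.0005903802812099457), (0.011902271769940853, 0.1310221254825592), 89.9668197631836)
```

View pics/w4.png

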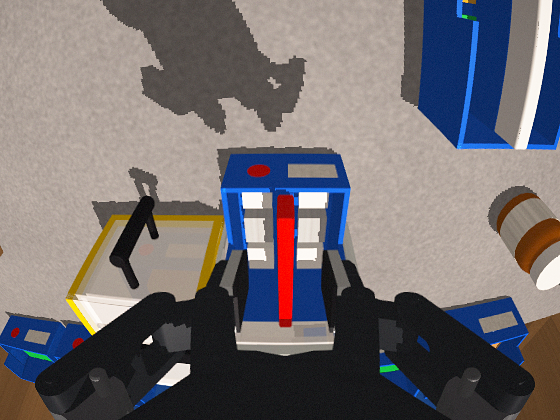

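The bin is square in the bay mouth, with its centre at x = −91 mm, y = 0.6 mm and about 0° of yaw. I'll grasp near the front and slide it in.

Run:
```python
from rig import *
from h import *
np.set_printoptions(precision=4,suppress=True)
R=Rt(YAW,np.radians(20)); tx=R[:,0]
g=W(-0.0909-0.056,0.0006,0.073)-0.006*tx
print(move_l(g,R,feed=0.1,until_force=8),B(sense()['position']))
command_gripper(0.0,50); s=sense(); print("gap",s['finger_gap'],s['wrist_force'],B(s['position']))
e=W(-0.0909-0.056+0.095,0.0003,0.0732)-0.006*tx
r=move_l(e,R,feed=0.05,until_force=15); s=sense(); print(r,B(s['position']),B(s['position']-g)-B(0*g),s['wrist_force'],s['finger_gap'],s['time_s'])
```

```text
False [-0.1488  0.0008  0.0791]
gap 0.011216048803832365 [-2.4778  0.3804  5.8113] [-0.1488  0.0005  0.0794]
True [-0.1488  0.0006  0.0794] [ 0.0002 -0.      0.0007] [-1.1537 -0.2845  3.5425] 0.011321730773227406 21.7917
```

Run:
```python
from rig import *
from h import *
np.set_printoptions(precision=4,suppress=True)
s=sense(); p=s['position']; R=Rt(YAW,np.radians(20))
print(p,s['wrist_force'])
p=p+np.array([0,0,0.0008]); move_l(p,R,feed=0.02); print(sense()['wrist_force'])
r=move_l(p+0.02*ex,R,feed=0.03,until_force=30); s=sense(); print(r,B(s['position']),s['wrist_force'],s['finger_gap'],s['time_s'])
```

```text
[0.5944 0.0421 0.0794] [-1.1537 -0.2845  3.5425]
[-0.4985  0.3732 -1.3872]
False [-0.1289  0.0005  0.08  ] [-0.9157  0.1609 -3.8684] 0.011159804107104068 22.8583
```

Run:
```python
from rig import *
from h import *
np.set_printoptions(precision=4,suppress=True)
R=Rt(YAW,np.radians(20)); p=W(-0.1289,0.0003,0.0800)
r=move_l(p+0.070*ex,R,feed=0.05,until_force=25); s=sense(); print(r,B(s['position']),s['wrist_force'],s['finger_gap'],s['time_s'])
if not r:
    r=move_l(p+0.090*ex,R,feed=0.02,until_force=14); s=sense(); print(r,B(s['position']),s['wrist_force'],s['finger_gap'],s['time_s'])
snap("side","s5")
```

```text
False [-0.0592  0.0003  0.08  ] [-0.4205 -0.052  -3.8634] 0.011326101341747838 24.4083
True [-0.0478  0.0003  0.0795] [-2.5129 -0.0465  5.357 ] 0.011122114702032644 25.0667
```

View pics/s5.png

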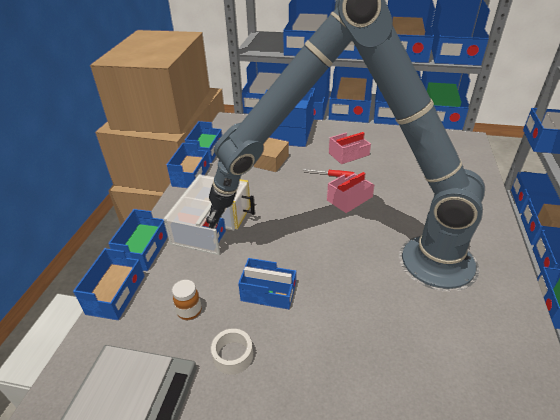

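The slide stopped on contact after 101 mm, which puts the bin centre at x ≈ +10 mm against 9 mm for touching the back wall. I'll release, back out and check.

Run:
```python
from rig import *
from h import *
np.set_printoptions(precision=4,suppress=True)
R=Rt(YAW,np.radians(20)); tx=R[:,0]
command_gripper(0.034,50)
p=sense()['position']
print(move_l(p-0.10*tx,R,feed=0.12,until_force=12))
move_l(W(-0.20,0,0.20),R,feed=0.2)
sleep(0.2); snap("wrist","w6"); snap("top","t6"); s=sense(); print(s['time_s'])
a=np.load("pics/w6.npz"); im,d=a['im'],a['d']; P=camera_params("wrist")
def an(C,im,t):
    hs=cv2.cvtColor(im,cv2.COLOR_RGB2HSV); bx=C@ex-BX; by=C@ey-BY; Z=C[...,2]
    red=((hs[...,0]<8)|(hs[...,0]>172))&(hs[...,1]>120)&(abs(bx+0.0)<0.09)&(abs(by)<0.03)
    top=red&(Z>0.08)&(Z<0.1)
    print(t,"grip",red.sum(),top.sum(),"front x",bx[top].min(),"y",by[top].min(),by[top].max())
    bl=(hs[...,0]>100)&(hs[...,0]<130)&(hs[...,1]>120)&(abs(by)<0.06)&(bx>-0.1)&(bx<0)&(Z>0.045)&(Z<0.06)
    print(" blue rim front",bl.sum(),np.percentile(bx[bl],[0,2,10,50]), by[bl].min(),by[bl].max())
    f=bl&(bx<-0.053); k=np.polyfit(by[f],bx[f],1); print(" front wall slope deg",np.degrees(np.arctan(k[0])),np.median(Z[f]))
an(wcloud(P,d,a['pos'],a['R']),im,"wrist")
b=np.load("pics/t6.npz"); an(cloud(camera_params("top"),b['d']),b['im'],"top")
```

```text
False
27.5
wrist grip 667 323 front x -0.056141508989771105 y -0.0055531739703132965 0.00591546239857231
 blue rim front 576 [-0.06   -0.0592 -0.0587 -0.0578] -0.036532764874099 0.036671486795665245
 front wall slope deg 0.14823111083228796 0.050962801425794346
top grip 37 28 front x -0.0544467828425349 y -0.004407136098032879 0.0068090498639859776
 blue rim front 47 [-0.0597 -0.0594 -0.0589 -0.0571] -0.04633468259153091 0.04555246775741435
 front wall slope deg 0.13550607311279464 0.05358626325536986
```

View pics/w6.png

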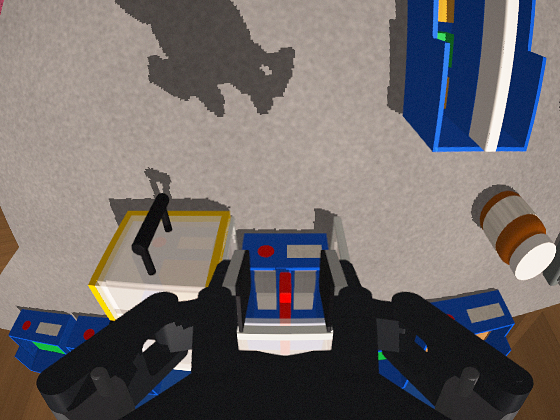

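View pics/t6.png

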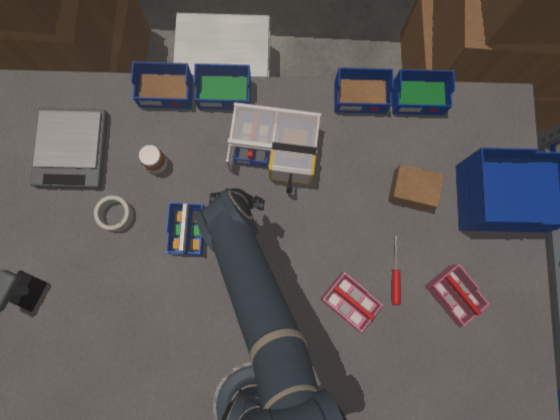

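The bin is fully in, with its front wall at −60 mm, square and flat. Next I'll shut the guard by its handle.

Run:
```python
from rig import *
from h import *
np.set_printoptions(precision=4,suppress=True)
R=Rt(YAW)
command_gripper(0.05,25)
movep(W(-0.1303,-0.122,0.20),R)
print(move_l(W(-0.1303,-0.122,0.086),R,feed=0.12,until_force=10), B(sense()['position']))
command_gripper(0.0,25); s=sense(); print("gap",s['finger_gap'],s['wrist_force'],B(s['position']))
r=move_l(W(-0.1303,0.008,0.086),R,feed=0.08,until_force=14)
s=sense(); print(r,B(s['position']),s['wrist_force'],s['finger_gap'],s['time_s'])
p=s['position']; r=move_l(p+0.01*ey,R,feed=0.04,until_force=18); s=sense(); print(r,B(s['position']),s['wrist_force'])
```

```text
False [-0.1297 -0.1218  0.0869]
gap 0.012956370240604262 [-2.059  -0.3126  3.4576] [-0.13   -0.1219  0.0866]
True [-0.1299  0.0002  0.0866] [-1.7582 -1.003   3.3144] 0.013226210576539145 31.3917
True [-0.1299  0.0002  0.0866] [-1.862  -0.812   5.2149]
```

Travel was 122 mm to the end stop, so the guard is fully shut. I'll release, back away and check.

Run:
```python
from rig import *
from h import *
np.set_printoptions(precision=4,suppress=True)
R=Rt(YAW)
command_gripper(0.05); p=sense()['position']
print(move_l(np.array([p[0],p[1],0.20]),R,feed=0.12,until_force=12))
movep(W(-0.20,0.0,0.32),R); sleep(0.2)
snap("wrist","w7"); snap("side","s7"); snap("top","t7"); s=sense(); print(s['time_s'])
P=camera_params("wrist"); a=np.load("pics/w7.npz"); im=a['im']; C=wcloud(P,a['d'],a['pos'],a['R'])
hs=cv2.cvtColor(im,cv2.COLOR_RGB2HSV); bx=C@ex-BX; by=C@ey-BY; Z=C[...,2]
ye=(hs[...,0]>20)&(hs[...,0]<35)&(hs[...,1]>150)&(Z>0.116)&(Z<0.123)&(bx>-0.12)&(bx<0); print("yellow y",by[ye].min(),by[ye].max())
# others unmoved: frame difference of top and side vs start
for n in ("top","side"):
    d0=np.load(f"pics/{n}0.npz")['im'].astype(int); d1=np.load(f"pics/{n[0]}7.npz")['im'].astype(int)
    cv2.imwrite(f"pics/{n}diff.png",np.clip(abs(d0-d1).max(2)*3,0,255).astype(np.uint8))
```

```text
False
34.15
yellow y -0.06195748142615719 0.06238638991895386
```

View pics/w7.png

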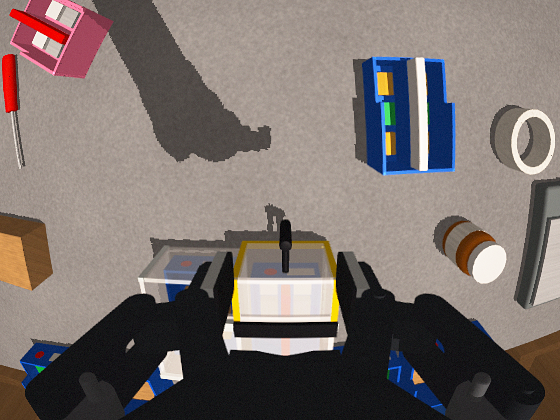

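View pics/s7.png

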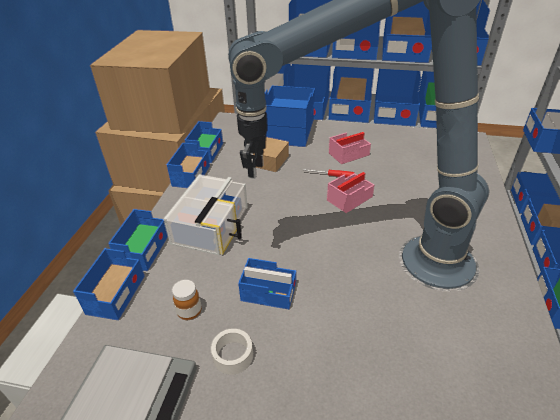

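View pics/sidediff.png

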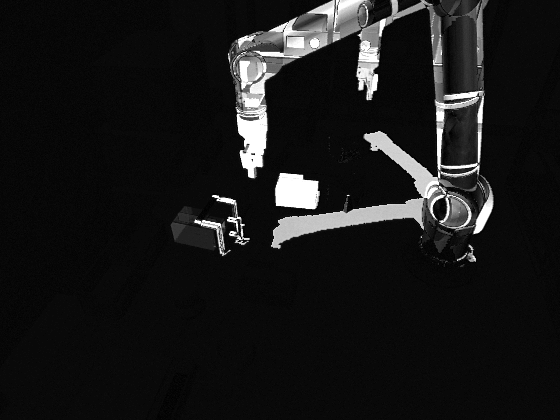

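View pics/topdiff.png

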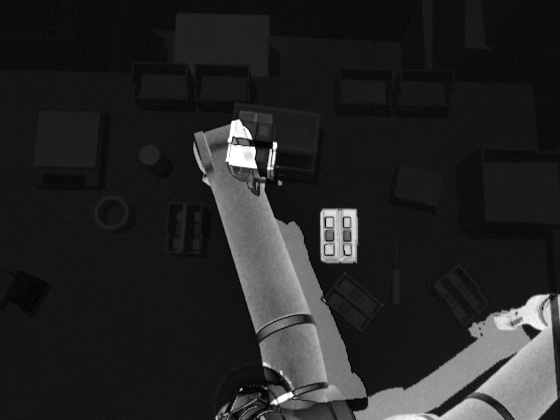

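The wrist view shows the guard shut over the left bay at px (285,285), with the bin behind it. The before/after differences show only the bin, the guard, the arm and shadows changed. I'll hand it in.

```bash
python3 -c "
from rig import *
print(sense()['time_s']); print(finish_job())"
```

```text
34.15
the job is handed in; nothing more can be done
None
```

The job is done and handed in at 34.2 s. The blue bin with the red grip is in the left bay, and the guard is fully shut in front of it.

**What I did:** I slid the guard open by its handle to the end stop. I carried the bin upright about 1 cm clear of the bench to the front of the bay and slid it partway in. I then regripped it near the front with the tool tilted and slid it in until it met the back wall. Last, I slid the guard shut by its handle.

**Last checks:**
- **Bin:** with the guard still open, the wrist and top views put its front wall at about −60 mm, within 1–2 mm of the −61 mm expected when touching the back wall. It stood flat and within 0.2° of square.
- **Guard:** it travelled 122 mm to its stop, and its yellow edges now sit at ±62 mm about the bay centre.
- **Everything else:** before/after pictures from the side and top show only the bin, guard, arm and shadows changed. The gripper was clear of everything when I handed in.

**What went wrong:** two sliding moves stopped straight away on the force limit, probably because the bin was pressed onto the bench. I raised the grip by 1–3 mm each time and the slides then went through. The first of those slides carried the bin just off the bench, and on the second the wrist force suggested its front was slightly lifted.

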